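Close up the calligraphy things

ROBOT

A 6-joint arm with a two-finger parallel gripper is mounted at the origin on the work surface. World frame = base frame: x ahead of the robot, y to its left, z up, the work surface at z = 0. Lengths are in mm, angles in rad, forces in N, time in s.
With the tool pointing down it reaches from about 275 to 1000 mm from the base axis. Payload 8.4 kg.
Tool frame: the origin (TCP) lies on the centre line of the jaws, within the pads' length; the fingertips stand 22 mm ahead of it and the grasp point (between the pads) lies 3 mm ahead of it; z points along the fingers, x is the direction in which the jaws open and shut, and the axes are right-handed (so a half turn about z gives the same grasp; the last joint's range is limited). The gripper opens to 85 mm and grips with 20 to 120 N. Pads are 22 mm wide; open, the fingers measure 114 mm over their backs; the gripper's body (76 mm by 85 mm) begins 54 mm behind the grasp point. The pads swing forward as they close: fully open they stand 13 mm farther back than shut.
Start: joints at [1.297, 0.353, 1.633, -0, 1.155, -0.002], TCP at [167.79, 602.059, 225.981] pointing down, gripper open.
Joint ranges: [-2.63, 2.63], [-0.92, 2.1], [0.06, 2.66], [-1.3, 4.44], [0, 2.69], [-3.02, 3.02]. Speed limits (rad/s): [2.22, 2.22, 2.79, 3.14, 3.14, 3.14].

INTERFACE

Orientations are given as [roll, pitch, yaw] about the fixed x, y, z axes, in that order (R = Rz(yaw) Ry(pitch) Rx(roll)).
In Python, from rig import status, viewer, job gives the robot as it stands.
- The arm moves only by the tool send_rows, never from a script. Its argument "plan" is a list of rows, each a list of 3 entries, a list of its own where there are three numbers: the shift along the tool's x, y, z in m, then the turn, a rotation vector about the tool's x, y, z in rad, then the opening, from -1 (shut) to 1 (fully open). In form: [[[x, y, z], [rx, ry, rz], jaw], ...]. A call has exactly 5 rows; each row is the pose to reach, as a shift and turn from the pose measured when the call began, along the tool's axes at that moment; what a row does not reach only later rows make up. A row lasts 1/12 s, in which the tool goes at most 41.7 mm and 7.16 degrees, less where a joint would pass 70% of its speed; a pose out of reach is approached as far as the arm can. A call with a gripper value outside its range is refused whole. The fingers move at their own pace and stop on an object; "squeeze" is the grip in N (left out, the last holds). Time passes only in rows, so rows that repeat a pose let the fingers close, or fill a call up. It gives the time, the measured TCP pose, the force and the opening at its end, in the units of the state.
- status.sense(): the state, without advancing time (a new reading comes with each control period).
- viewer.grab_frame(name): name is "scene" or "top" or "wrist"; returns the picture (384x512x3 uint8, red, green, blue); there is no depth.
- viewer.camera_params(name): a dict with "intrinsics" (3x3 intrinsics, pixels), "dist_coeffs" ([k1, k2, p1, p2, k3] as OpenCV has them; the pictures are not rectified), "xyz" and "orientation" of the camera in the world. Camera axes: x right, y down, z forward; pixel columns grow to the right and rows downward; lengths in mm; the calibration is good to about 2 mm. A picture is of the moment at which its call begins: read the wrist's pose just before it. camera_params takes no time and is no camera call; for the wrist camera it gives the pose at the moment of the call.
- job.sign_off(): hands the job in, once; it reports no verdict.
Trained networks look in the newest picture that a camera, given by its name, has taken for a name from the list of things; names that differ only in an ending like _2 or _b are one class to them, and where a whole thing is asked for, a point or a joint stands for the part that bears it (a point fixed in the world has none). Each returns a list of dicts, best first, with "p" (0 to 1); they miss things now and then, are a little off and sometimes report something else, mostly with a low value. They report only what shows in the picture. A call takes as long as a camera call.
- viewer.cut_out(label, camera): "mask" (384x512 bool, what is visible of it) and "extent" ([left, top, width, height] in pixels, round what is visible of it).
The state is a dict: "clock": time; "qpos": joint angles; "qvel": joint speeds; "joint_efforts": joint torques, N m; "eef_pos": TCP position; "tcp_rot": TCP orientation; "contact_force": force on the tool from outside, world axes, zero at the start; "wrist_torque": the same for the moment, N m; "opening": opening from 0.0 (shut) to 1.0 (fully open).
Only numpy, scipy, OpenCV 4.12 (cv2) and the standard library are available. Lean on these libraries where they do the work, as an engineer would, in place of code of your own. Each camera call takes 0.05 s, during which the arm holds its last target.

TASK

The writing is done: first slide the lid of the ink-slab case fully shut, before the ink dries, then gently push the drawer of the seal chest fully home so that the two seal stones standing in it stay upright. Do it by pushing with the fingertips only: pick nothing up, and leave everything else on the table where it stands.

Things in the scene. Friction and masses are not known exactly. Their poses are not given: they have to be found in the camera images.
- inkcase: Ink-slab case: a low mid-brown wooden box fixed to the table, 110 (its x) x 170 (its y) x 35 mm, with two thin side rails up to 45 mm high along its long sides and a black ink slab inside. Origin: centre of its underside, on the table. z up; its own +y is the direction in which the lid is pushed to shut it. It may stand on either side of the table.
- lid (a joint): Dark sliding lid of the ink-slab case, in m: 0 = fully shut (a stop), larger = more open, towards the case's own -y; 0.095 is the limit. It slides level, does not lift off, resists with about 1.5 N and stays where it is left.
- lid_bar (a point): Middle of the outer face of the ivory push bar on the lid; this face looks to the case's -y and is the end of the lid too. The bar is 70 mm long (along the case's x), 12 mm thick and reaches from 41.5 to 58.5 mm above the table; this point is 50 mm above the table and moves with the lid. Push it towards the case's +y. When shut this face stands 3 mm beyond the case's end wall.
- chest: Seal chest: a dark wooden chest fixed to the table, 160 deep (its x) x 180 (its y) x 100 mm high, with one drawer in its front. Origin: on the table under the middle of its front edge; the chest extends from there along its own +x, and the drawer comes out along its own -x. It may stand on either side of the table.
- drawer (a joint): Drawer of the seal chest, in m: 0 = fully home (a stop), larger = pulled further out, towards the chest's own -x; 0.105 is the limit. It resists with about 1.5 N plus 4 N per m/s and stays where it is left.
- drawer_face (a point): Middle of the flat outer face of the drawer's front board, 50 mm above the table; moves with the drawer. The board is 172 mm wide, 12 mm thick and reaches from 12 to 88 mm above the table, with a flat brass plate (no knob) in its middle. Push it towards the chest's own +x. When home the board covers the front of the chest.
- seal_green: Green seal stone, loose, 22 x 22 x 50 mm, standing on end in the open drawer, whose floor is 22 mm above the table. Origin: centre of its underside; z along its length. Topples if the drawer is slammed.
- seal_rose: Rose-coloured seal stone, loose, the same size, standing on end beside the green one in the drawer. Origin: centre of its underside; z along its length.
- ink_bottle: Black ink bottle with a red cap, loose, diameter 60, height 75 mm. Origin: centre of its underside. Leave alone.
- tea_cup: White tea cup, loose, diameter 72, height 70 mm. Origin: centre of its underside. Leave alone.
- water_dish: Blue water dish, loose, diameter 90, height 30 mm. Origin: centre of its underside. Leave alone.
- log_block: Slice of a branch, loose, diameter 48, height 34 mm. Origin: centre of its underside. Leave alone.
- paperweight: Brass bar paperweight, loose, 26 (its x) x 170 (its y) x 14 mm with a small stud on top up to 26 mm. Origin: centre of its underside. Leave alone.

How it is judged:
By the outcome, as a careful person would: the job done as asked, in the order asked, and still so for the second after the job is handed in, with the robot touching nothing.
It also fails if it takes over 50 s, if anything falls off the work surface, if the arm or the gripper's body presses on something with over 40 N, if the wrist force passes 120 N, or if a joint passes its speed limit or range.

## Working session

There is one attempt and no reset: what is moved stays moved. The work goes in short steps, Python scripts to look and compute and a tool call to move; the robot and the scene stay as the last step left them, time stands still between calls to the robot, and variables do not carry over. Pictures are saved under pics/ and viewed, and the job is handed in when it is done.

Besides the shell and the picture viewer there is one more tool, called after "Request:" as name(argument=value, ...), one argument or row to a line, values as JSON. send_rows: Moves the arm, as the interface text tells. Its arguments: {"type":"object","properties":{"plan":{"type":"array"},"squeeze":{"type":"number"}},"required":["plan"]}

```bash
ls; mkdir -p pics; python3 - <<'E'
from rig import status, viewer
import cv2
print(status.sense())
for n in ("scene","top","wrist"):
    p=viewer.camera_params(n); print(n,p)
    cv2.imwrite(f"pics/{n}0.png",viewer.grab_frame(n)[:,:,::-1])
E
```

```text
pics
{'clock': 0.0, 'qpos': array([ 1.29662388e+00,  3.53628313e-01,  1.63411944e+00,  2.28575368e-05,
        1.15517823e+00, -2.36695759e-03]), 'qvel': array([-1.91407199e-03,  2.91850419e-04,  6.84783460e-04, -1.02087034e-03,
        1.04924484e-05, -4.54466707e-04]), 'joint_efforts': array([-1.31557113e-03, -6.05234027e+01, -3.42072523e+01, -1.13601459e-04,
        9.26613109e-03, -4.49899062e-05]), 'eef_pos': array([167.64141613, 601.61397651, 225.28035063]), 'tcp_rot': array([-3.14156860e+00,  1.33328000e-03,  1.29898161e+00]), 'contact_force': array([ 0.11260822, -0.11857096, -0.31817871]), 'wrist_torque': array([-0.04053492, -0.07632501,  0.07223857]), 'opening': 0.9976803236738505}
scene {'intrinsics': array([[372.75435837,   0.        , 246.72919395],
       [  0.        , 372.75435837, 194.67264791],
       [  0.        ,   0.        ,   1.        ]]), 'dist_coeffs': array([-0.10562584,  0.        ,  0.        ,  0.        ,  0.        ]), 'xyz': array([1117.08784209, -584.6126983 , 1331.69092448]), 'orientation': array([-2.59593785,  0.00761072,  0.73389887])}
top {'intrinsics': array([[464.0369941 ,   0.        , 258.20773299],
       [  0.        , 464.0369941 , 194.43052773],
       [  0.        ,   0.        ,   1.        ]]), 'dist_coeffs': array([-0.07207231,  0.        ,  0.        ,  0.        ,  0.        ]), 'xyz': array([ 403.6886347 ,  -29.06431119, 1462.75325525]), 'orientation': array([-3.02316861, -0.00862736, -1.57126539])}
wrist {'intrinsics': array([[291.70023927,   0.        , 251.13879089],
       [  0.        , 291.70023927, 190.41158391],
       [  0.        ,   0.        ,   1.        ]]), 'dist_coeffs': array([-0.02127268,  0.        ,  0.        ,  0.        ,  0.        ]), 'xyz': array([ 92.39426423, 623.48607577, 373.13144164]), 'orientation': array([2.83034945e+00, 6.35415278e-04, 1.29959633e+00])}
```

View pics/scene0.png

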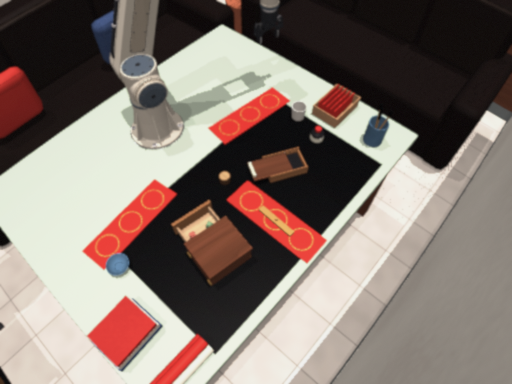

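View pics/top0.png

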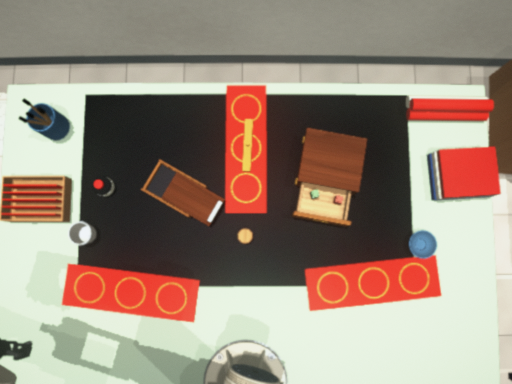

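View pics/wrist0.png

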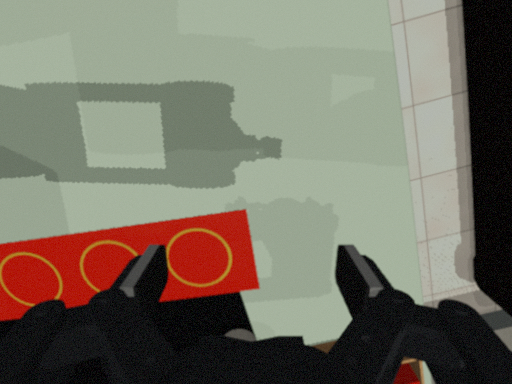

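```bash
cat > h.py <<'E'
import numpy as np, cv2
from scipy.spatial.transform import Rotation as R
from rig import status, viewer
def cam(n):
    p=viewer.camera_params(n); return p['intrinsics'],p['dist_coeffs'],np.array(p['xyz']),R.from_euler('xyz',p['orientation']).as_matrix()
def ray(n,uv,c=None):
    K,d,t,Rm=c or cam(n)
    u=cv2.undistortPoints(np.array([[uv]],float),K,d)[0,0]
    return t,Rm@np.array([u[0],u[1],1.])
def atz(n,uv,z,c=None):
    t,v=ray(n,uv,c); return t+v*(z-t[2])/v[2]
def proj(n,P,c=None):
    K,d,t,Rm=c or cam(n)
    P=np.atleast_2d(np.array(P,float)); rv=cv2.Rodrigues(Rm.T)[0]
    return cv2.projectPoints(P,rv,-Rm.T@t,K,d)[0][:,0]
def crop(n,im,x,y,w,h,s,out):
    cv2.imwrite(out,cv2.resize(im[y:y+h,x:x+w,::-1],None,fx=s,fy=s,interpolation=cv2.INTER_CUBIC))
E
python3 - <<'E'
from h import *
im=cv2.imread('pics/top0.png')[:,:,::-1]
crop('top',im,135,145,130,110,6,'pics/top_lid.png')
crop('top',im,280,115,110,120,5,'pics/top_ch.png')
im=cv2.imread('pics/scene0.png')[:,:,::-1]
crop('s',im,160,130,160,160,4,'pics/sc_z.png')
E
```

```text
(no output)
```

View pics/top_lid.png

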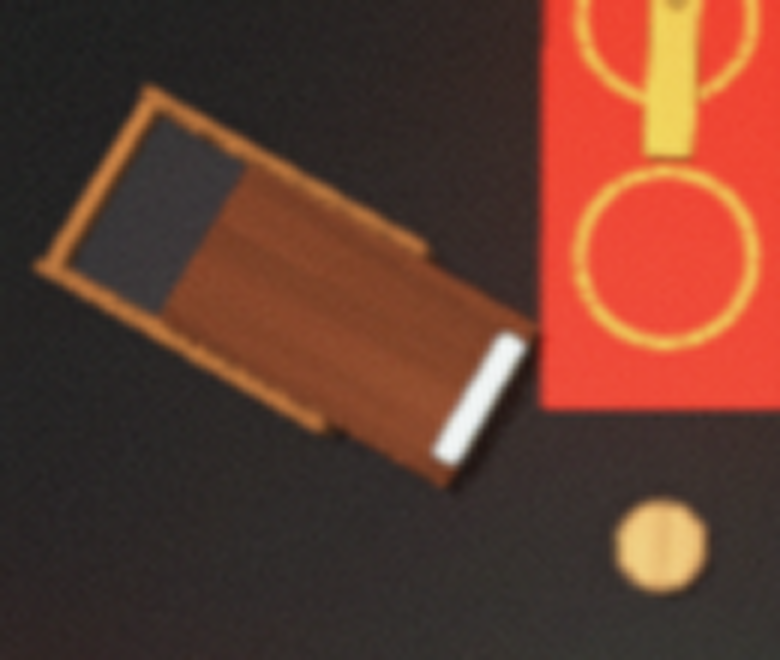

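View pics/top_ch.png

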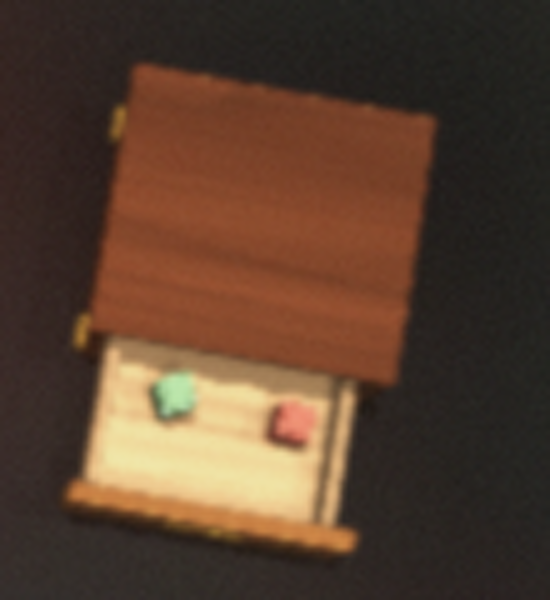

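View pics/sc_z.png

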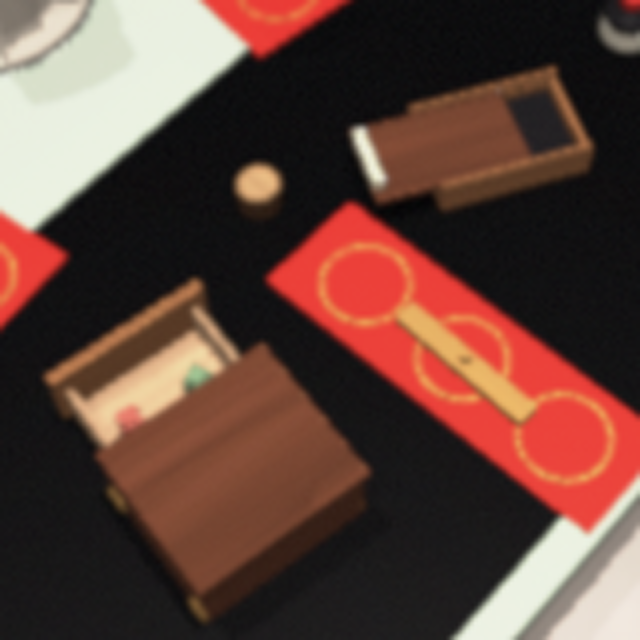

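```bash
python3 - <<'E'
from h import *
np.set_printoptions(precision=1,suppress=True)
def c(X,Y,s,x,y): return ((X+.5)/s-.5+x,(Y+.5)/s-.5+y)
L=lambda X,Y,z:atz('top',c(X,Y,6,135,145),z)
for n,X,Y,z in [('bar outer R',526,345,58.5),('bar outer L',457,466,58.5),('bar in R',503,332,58.5),('bar in L',433,455,58.5),('case far R',150,86,45),('case far L',36,265,45),('rail near R',430,250,45),('rail near L',322,433,45),('lid R',536,325,41.5),('lid L',447,488,41.5),('log',662,545,34)]:
    print(n,L(X,Y,z))
C=lambda X,Y,z:atz('top',c(X,Y,5,280,115),z)
for n,X,Y,z in [('ch farL',135,67,100),('far R',437,118,100),('near R',394,387,100),('near L',90,328,100),('bd L',67,503,88),('bd R',354,553,88),('bd inL',75,482,88),('bd inR',358,535,88),('green',175,395,72),('rose',293,423,72)]:
    print(n,C(X,Y,z))
for n,l in [('lid','lid'),('drawer','drawer'),('log_block','log_block'),('paperweight','paperweight'),('tea_cup','tea_cup'),('water_dish','water_dish'),('ink_bottle','ink_bottle')]:
    r=viewer.cut_out(l,'top')[:2]; print(n,[(round(q['p'],2),q['extent']) for q in r])
S=lambda X,Y:c(X,Y,4,160,130)
for n,X,Y,z in [('bar outer top A',352,131,58.5),('bar outer top B',378,187,58.5),('bd outL',45,379,88),('bd outR',200,282,88),('ch nearA',98,455,100),('ch nearB',265,345,100),('log',258,182,34)]:
    print('S',n,atz('scene',S(X,Y),z))
E
```

```text
bar outer R [547.3  68.1  58.5]
bar outer L [485.9 102.4  58.5]
bar in R [553.9  79.8  58.5]
bar in L [491.4 114.6  58.5]
case far R [683.5 265.4  45. ]
case far L [589.8 322.   45. ]
rail near R [597.7 118.8  45. ]
rail near L [503.5 172.8  45. ]
lid R [559.3  64.2  41.5]
lid L [475.7 109.   41.5]
log [447.   -0.6  34. ]
ch farL [ 767.9 -187.1  100. ]
far R [ 737.2 -369.8  100. ]
near R [ 573.3 -339.   100. ]
near L [ 608.5 -158.   100. ]
bd L [ 505.2 -144.4   88. ]
bd R [ 475.2 -315.2   88. ]
bd inL [ 517.7 -149.2   88. ]
bd inR [ 485.9 -317.9   88. ]
green [ 571.8 -211.8   72. ]
rose [ 554.8 -283.2   72. ]
lid [(0.87, [161.1, 171.0, 61.9, 58.6]), (0.64, [91.4, 174.4, 22.9, 21.9])]
drawer [(0.8, [294.9, 185.7, 54.6, 43.7])]
log_block [(0.72, [140.5, 157.8, 83.0, 67.2]), (0.69, [237.2, 226.8, 16.8, 16.9])]
paperweight [(0.75, [241.6, 118.5, 10.9, 57.0])]
tea_cup [(0.59, [69.1, 219.7, 26.8, 25.8])]
water_dish []
ink_bottle [(0.72, [92.7, 177.3, 18.9, 19.5])]
S bar outer top A [488.1 103.9  58.5]
S bar outer top B [555.8  68.7  58.5]
S bd outL [ 479.5 -316.4   88. ]
S bd outR [ 513.6 -144.4   88. ]
S ch nearA [ 578.5 -338.3  100. ]
S ch nearB [ 613.2 -156.5  100. ]
S log [446.5   1.9  34. ]
```

```bash
cat >> h.py <<'E'
def to(x,y,z,yawdeg):
    s=status.sense(); Rm=R.from_euler('xyz',s['tcp_rot'])
    T=R.from_euler('xyz',[np.pi,0,np.radians(yawdeg)])
    sh=Rm.inv().apply(np.array([x,y,z])-s['eef_pos']); rv=(Rm.inv()*T).as_rotvec()
    print('clock',round(s['clock'],2),'pos',s['eef_pos'].round(1),'rpy',np.degrees(s['tcp_rot']).round(2),'F',s['contact_force'].round(2),'open',round(s['opening'],2))
    print('shift mm',sh.round(1),'dist',np.linalg.norm(sh).round(1),'rotvec',rv.round(4))
E
python3 -c "
from h import *
to(496,47,160,-30)"
```

```text
clock 0.5 pos [167.8 602.  226. ] rpy [-180.      0.     74.43] F [-0.17 -0.5   0.19] open 1.0
shift mm [-446.5  465.2   66. ] dist 648.2 rotvec [0.0000e+00 1.0000e-04 1.8226e+00]
```

Request:
send_rows(
  plan=[
    [[-0.027, 0.028, 0], [0, 0, 0.115], -1],
    [[-0.054, 0.056, 0], [0, 0, 0.23], -1],
    [[-0.081, 0.084, 0], [0, 0, 0.345], -1],
    [[-0.108, 0.112, 0], [0, 0, 0.46], -1],
    [[-0.135, 0.14, 0], [0, 0, 0.575], -1],
  ],
)

```text
clock: 0.92
eef_pos: [266.9, 432.9, 226.0]
tcp_rot: [3.142, -0.0, 0.719]
contact_force: [1.2, 0.5, 0.3]
opening: 0.302
```

```bash
python3 -c "
from h import *
to(496,47,160,-30)"
```

```text
clock 0.92 pos [266.9 432.9 226. ] rpy [ 1.800e+02 -1.000e-02  4.119e+01] F [1.19 0.51 0.25] open 0.3
shift mm [-81.7 441.3  66. ] dist 453.6 rotvec [-1.0000e-04 -2.0000e-04  1.2425e+00]
```

Request:
send_rows(
  plan=[
    [[-0.007, 0.039, 0.003], [0, 0, 0.12], -1],
    [[-0.014, 0.078, 0.006], [0, 0, 0.24], -1],
    [[-0.021, 0.117, 0.009], [0, 0, 0.36], -1],
    [[-0.028, 0.156, 0.012], [0, 0, 0.48], -1],
    [[-0.035, 0.195, 0.015], [0, 0, 0.6], -1],
  ],
)

```text
clock: 1.33
eef_pos: [369.6, 261.4, 211.2]
tcp_rot: [-3.141, -0.001, 0.113]
contact_force: [1.0, 0.6, -0.1]
opening: -0.002
```

```bash
python3 -c "
from h import *
to(496,47,160,-30)"
```

```text
clock 1.33 pos [369.6 261.4 211.2] rpy [-1.7997e+02 -6.0000e-02  6.4900e+00] F [ 1.01  0.61 -0.14] open -0.0
shift mm [101.3 227.4  51.2] dist 254.1 rotvec [-0.0009 -0.0008  0.6369]
```

Request:
send_rows(
  plan=[
    [[0.016, 0.036, 0.003], [0, 0, 0.12], -1],
    [[0.032, 0.072, 0.006], [0, 0, 0.24], -1],
    [[0.048, 0.108, 0.009], [0, 0, 0.36], -1],
    [[0.064, 0.144, 0.012], [0, 0, 0.48], -1],
    [[0.08, 0.18, 0.015], [0, 0, 0.6], -1],
  ],
)

```text
clock: 1.75
eef_pos: [470.2, 89.7, 196.4]
tcp_rot: [-3.14, -0.001, -0.493]
contact_force: [-0.6, -0.3, 0.2]
opening: -0.0
```

```bash
python3 - <<'E'
from h import *
to(496,47,160,-30)
im=viewer.grab_frame('wrist'); cv2.imwrite('pics/w1.png',im[:,:,::-1])
p=[[516.6,85.3,58.5],[522,86,58.5],[547.3,68.1,58.5],[485.9,102.4,58.5]]
print(proj('wrist',p))
E
```

```text
clock 1.75 pos [470.2  89.7 196.4] rpy [-1.7991e+02 -7.0000e-02 -2.8230e+01] F [-0.58 -0.26  0.21] open -0.0
shift mm [42.9 25.5 36.4] dist 61.8 rotvec [-0.0016 -0.0011  0.0308]
[[288.44993673 158.12498513]
 [293.00744239 154.92860639]
 [323.73505243 158.4238035 ]
 [253.09180234 157.93262205]]
```

View pics/w1.png

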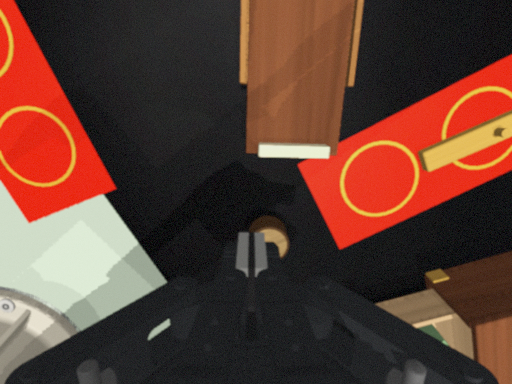

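```bash
python3 - <<'E'
from h import *
for uv in [(258,158),(330,158)]: print(atz('wrist',uv,58.5))
to(500,51,66,-30)
E
```

```text
[490.13770891  99.99127132  58.5       ]
[552.96463713  65.48077275  58.5       ]
clock 1.8 pos [473.5  84.9 196.2] rpy [-179.99   -0.25  -28.81] F [ 2.24 -3.56 -0.34] open -0.0
shift mm [ 39.   16.9 130.3] dist 137.1 rotvec [-0.0003 -0.0044  0.0207]
```

Request:
send_rows(
  plan=[
    [[0.02, 0.009, 0.012], [0, 0, 0.01], -1],
    [[0.04, 0.019, 0.04], [0, 0, 0.02], -1],
    [[0.041, 0.019, 0.07], [0, 0, 0.02], -1],
    [[0.041, 0.019, 0.1], [0, 0, 0.02], -1],
    [[0.041, 0.019, 0.13], [0, 0, 0.02], -1],
  ],
)

```text
clock: 2.22
eef_pos: [501.2, 47.7, 65.4]
tcp_rot: [-3.141, -0.005, -0.524]
contact_force: [0.4, 0.5, 0.1]
opening: 0.0
```

```bash
python3 - <<'E'
from h import *
for n in ('wrist','top','scene'):
    cv2.imwrite(f'pics/{n}2.png',viewer.grab_frame(n)[:,:,::-1])
im=cv2.imread('pics/scene2.png')[:,:,::-1]; crop('',im,170,110,160,120,5,'pics/s2.png')
to(500,51,66,-30)
E
```

```text
clock 2.37 pos [499.1  48.1  65. ] rpy [ 1.7986e+02 -4.0000e-02 -2.9960e+01] F [-0.96  0.13  0.96] open -0.0
shift mm [-0.7 -3.  -1. ] dist 3.2 rotvec [ 0.0024 -0.0006  0.0008]
```

View pics/wrist2.png

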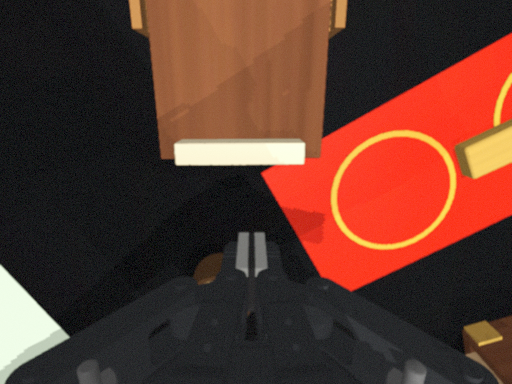

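View pics/s2.png

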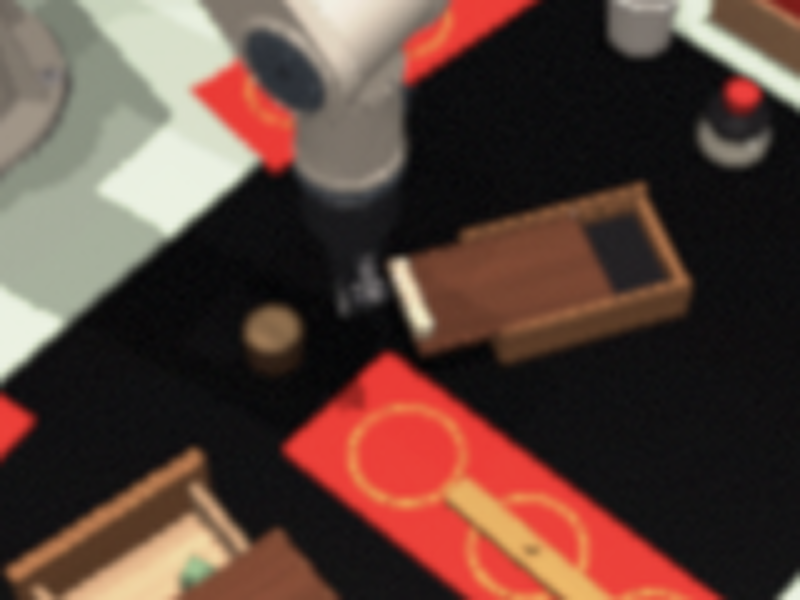

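Request:
send_rows(
  plan=[
    [[-0.003, -0.01, 0], [0, 0, 0], -1],
    [[-0.005, -0.02, 0], [0, 0, 0], -1],
    [[-0.005, -0.028, 0], [0, 0, 0], -1],
    [[-0.005, -0.036, 0], [0, 0, 0], -1],
    [[-0.005, -0.044, 0], [0, 0, 0], -1],
  ],
)

```text
clock: 2.78
eef_pos: [518.0, 90.0, 66.1]
tcp_rot: [3.141, -0.002, -0.522]
contact_force: [0.5, -0.6, -0.4]
opening: 0.001
```

```bash
python3 - <<'E'
from h import *
to(549.1-5.5,143.2-9.5,66,-30)
cv2.imwrite('pics/w3.png',viewer.grab_frame('wrist')[:,:,::-1])
E
```

```text
clock 2.78 pos [518.   90.   66.1] rpy [ 1.7995e+02 -1.4000e-01 -2.9910e+01] F [ 0.5  -0.6  -0.44] open 0.0
shift mm [  0.4 -50.6   0. ] dist 50.6 rotvec [ 0.0009 -0.0024  0.0016]
```

View pics/w3.png

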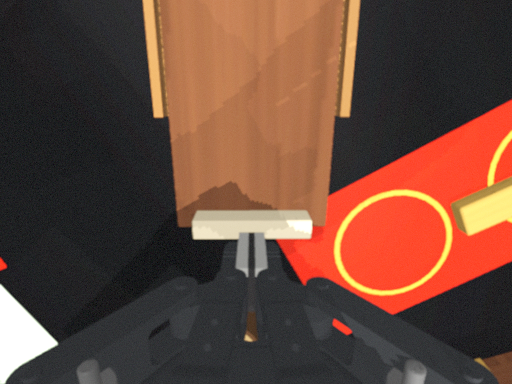

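Request:
send_rows(
  plan=[
    [[0, -0.008, 0], [0, 0, 0], -1],
    [[0, -0.016, 0], [0, 0, 0], -1],
    [[0, -0.024, 0], [0, 0, 0], -1],
    [[0, -0.032, 0], [0, 0, 0], -1],
    [[0, -0.038, 0], [0, 0, 0], -1],
  ],
)

```text
clock: 3.25
eef_pos: [538.3, 124.6, 65.9]
tcp_rot: [3.142, -0.003, -0.522]
contact_force: [1.0, -0.1, -0.7]
opening: 0.002
```

```bash
python3 - <<'E'
from h import *
to(549.1-5.5,143.2-9.5,66,-30)
cv2.imwrite('pics/w4.png',viewer.grab_frame('wrist')[:,:,::-1])
E
```

```text
clock 3.25 pos [538.3 124.6  65.9] rpy [ 1.800e+02 -1.600e-01 -2.991e+01] F [ 0.95 -0.12 -0.66] open 0.0
shift mm [  0.  -10.5  -0.1] dist 10.5 rotvec [ 0.0001 -0.0028  0.0017]
```

View pics/w4.png

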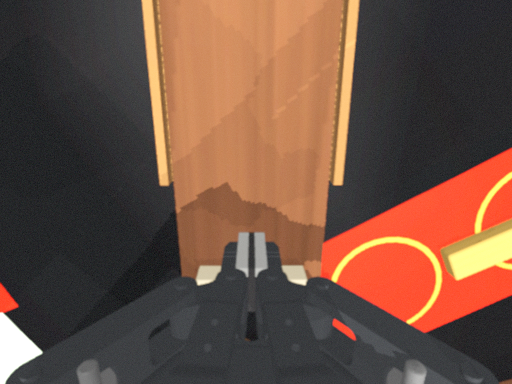

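```bash
python3 - <<'E'
from h import *
s=status.sense(); Rm=R.from_euler('xyz',s['tcp_rot'])
for k in (0,9,22,35):
  print(k,proj('wrist',s['eef_pos']+Rm.apply([0,0,k])), proj('wrist',s['eef_pos']+Rm.apply([0,-11,k])))
for uv in [(196,281),(306,281),(196,285),(306,285)]: print(atz('wrist',uv,58.5).round(1), atz('wrist',uv,50).round(1))
for n in ('top','scene'):
    cv2.imwrite(f'pics/{n}4.png',viewer.grab_frame(n)[:,:,::-1])
im=cv2.imread('pics/scene4.png')[:,:,::-1]; crop('',im,200,110,120,100,6,'pics/s4.png')
E
```

```text
0 [[251.10816496 243.75768745]] [[251.1196868  226.00033634]]
9 [[251.12188934 236.49995788]] [[251.13311054 219.48537791]]
22 [[251.13948796 227.19201496]] [[251.15028    211.15168687]]
35 [[251.15489529 219.04171894]] [[251.16527184 203.87422182]]
[494.3 116.4  58.5] [489.7 112.1  50. ]
[553.7  82.2  58.5] [552.3  76.   50. ]
[492.7 113.9  58.5] [488.  109.5  50. ]
[552.4  79.5  58.5] [551.   73.2  50. ]
```

View pics/s4.png

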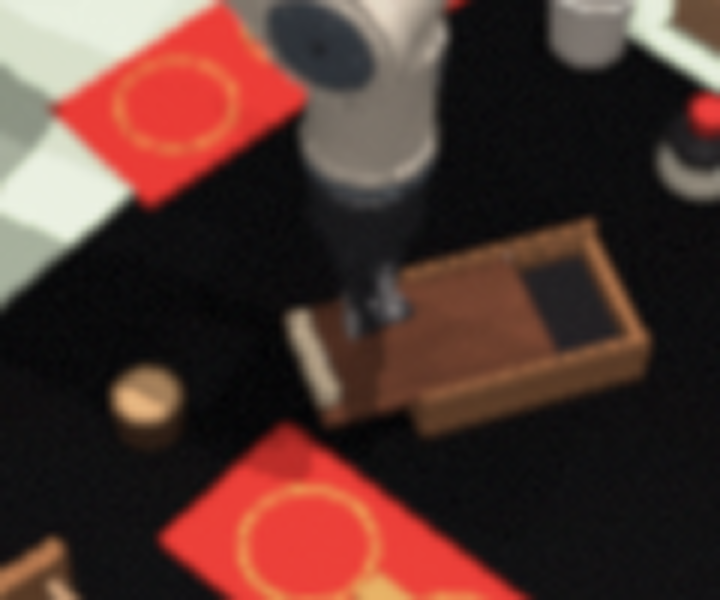

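```bash
python3 - <<'E'
from h import *
im=cv2.imread('pics/w4.png')[:,:,::-1]; crop('',im,180,200,150,110,5,'pics/w4z.png')
im=cv2.imread('pics/top4.png')[:,:,::-1]; crop('',im,135,145,130,110,6,'pics/t4z.png')
E
```

```text
(no output)
```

View pics/w4z.png

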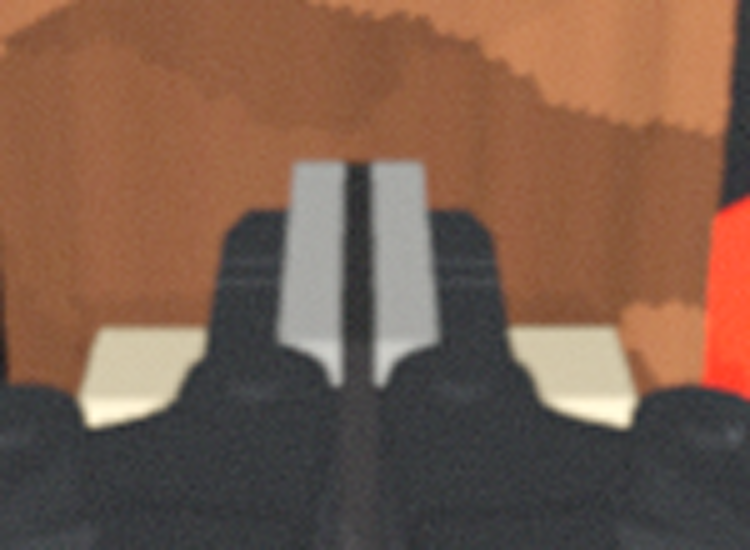

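View pics/t4z.png

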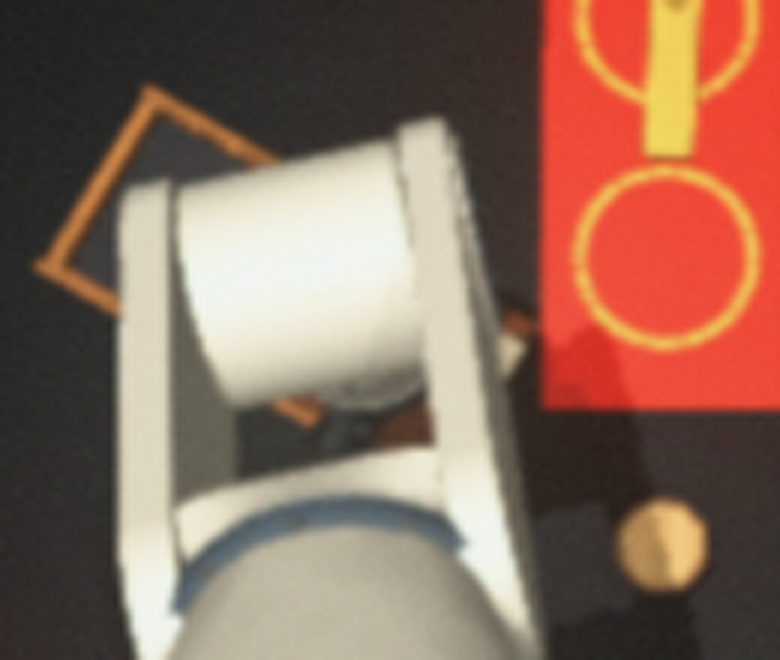

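```bash
python3 - <<'E'
from h import *
s=status.sense(); Rm=R.from_euler('xyz',s['tcp_rot']).as_matrix()
K,d,t,Rc=cam('wrist')
print(s['clock'],s['eef_pos'],s['qvel'].round(3))
tr=Rm.T@(t-s['eef_pos']); Rr=Rm.T@Rc
print('cam in tool',tr.round(1), np.degrees(R.from_matrix(Rr).as_euler('xyz')).round(2))
def pose(pos,rpy):
    M=R.from_euler('xyz',rpy,degrees=True).as_matrix(); return (K,d,np.array(pos)+M@tr,M@Rr)
P=[[547.3,68.1,58.5],[485.9,102.4,58.5],[597.7,118.8,45],[503.5,172.8,45]]
for n,po,rp in [('w2',(499.1,48.1,65),(179.9,0,-29.96)),('w3',(518,90,66.1),(179.95,-.14,-29.91)),('w4',(538.3,124.6,65.9),(180,-.16,-29.91))]:
    c=pose(po,rp); print(n,proj(0,P,c).round(0).tolist())
    print('  tip',proj(0,np.array(po)+[0,0,-22],c),)
print('scene tip',[proj('scene',s['eef_pos']+[0,0,-k]).round(1).tolist() for k in (-10,0,10,22,35)])
E
```

```text
3.4 [537.88558053 124.13660957  65.79337877] [-0.01  -0.008  0.015 -0.003 -0.001 -0.005]
cam in tool [ 1.000e-01 -7.930e+01 -1.478e+02] [-17.85  -0.05  -0.03]
w2 [[310.0, 170.0], [180.0, 172.0], [348.0, 34.0], [139.0, 35.0]]
  tip [[251.14770605 227.17469758]]
w3 [[312.0, 244.0], [194.0, 246.0], [347.0, 124.0], [156.0, 124.0]]
  tip [[251.06337887 227.20212847]]
w4 [[307.0, 300.0], [197.0, 302.0], [340.0, 191.0], [162.0, 191.0]]
  tip [[251.05131944 227.2296031 ]]
scene tip [[[259.8, 163.4]], [[259.7, 164.8]], [[259.7, 166.2]], [[259.6, 167.9]], [[259.5, 169.7]]]
```

Request:
send_rows(
  plan=[
    [[0, 0.005, -0.015], [0, 0, 0], -1],
    [[0, 0.025, -0.015], [0, 0, 0], -1],
    [[0, 0.05, -0.015], [0, 0, 0], -1],
    [[0, 0.075, -0.015], [0, 0, 0], -1],
    [[0, 0.078, -0.01], [0, 0, 0], -1],
  ],
)

```text
clock: 3.82
eef_pos: [496.5, 53.9, 76.0]
tcp_rot: [3.139, -0.001, -0.522]
contact_force: [0.2, 0.3, -0.9]
opening: 0.0
```

Request:
send_rows(
  plan=[
    [[0, 0, 0.01], [0, 0, 0], -1],
    [[0, 0, 0.02], [0, 0, 0], -1],
    [[0, 0, 0.03], [0, 0, 0], -1],
    [[0, 0, 0.038], [0, 0, 0], -1],
    [[0, 0, 0.038], [0, 0, 0], -1],
  ],
)

```text
clock: 4.23
eef_pos: [495.5, 54.3, 35.8]
tcp_rot: [3.138, 0.001, -0.522]
contact_force: [-0.6, 0.5, 0.4]
opening: 0.001
```

```bash
python3 - <<'E'
from h import *
to(500,55,36,-30)
for n in ('wrist','scene'):
    cv2.imwrite(f'pics/{n}5.png',viewer.grab_frame(n)[:,:,::-1])
im=cv2.imread('pics/scene5.png')[:,:,::-1]; crop('',im,200,110,120,100,6,'pics/s5.png')
E
```

```text
clock 4.23 pos [495.5  54.3  35.8] rpy [ 1.7978e+02  6.0000e-02 -2.9900e+01] F [-0.59  0.47  0.35] open 0.0
shift mm [ 3.6 -2.9 -0.2] dist 4.6 rotvec [0.0038 0.0011 0.0018]
```

View pics/wrist5.png

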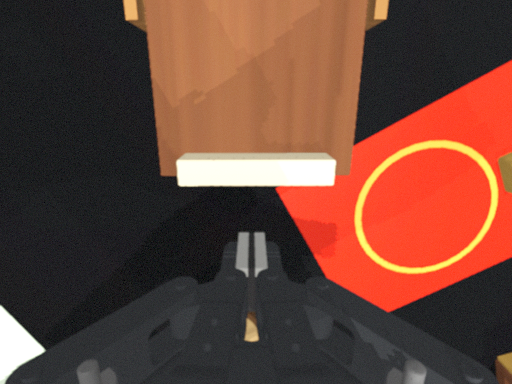

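View pics/s5.png

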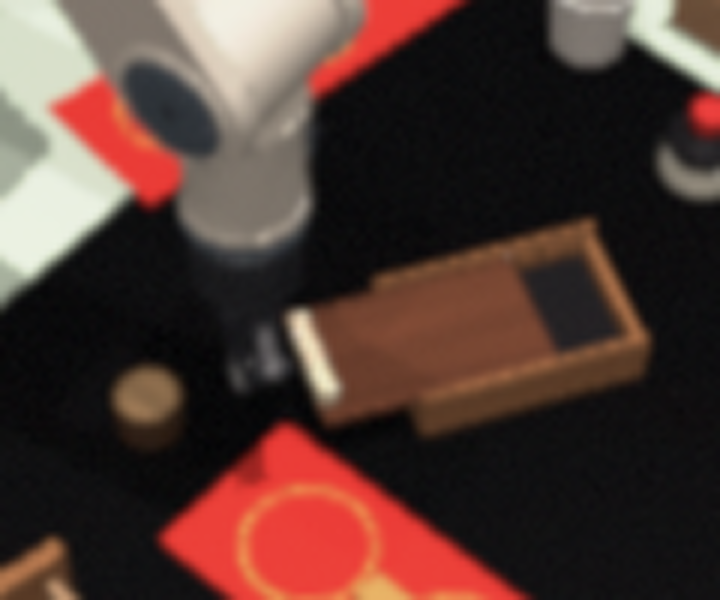

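Request:
send_rows(
  plan=[
    [[0, -0.008, 0], [0, 0, 0], -1],
    [[0, -0.016, 0], [0, 0, 0], -1],
    [[0, -0.024, 0], [0, 0, 0], -1],
    [[0, -0.032, 0], [0, 0, 0], -1],
    [[0, -0.04, 0], [0, 0, 0], -1],
  ],
)

```text
clock: 4.75
eef_pos: [516.9, 89.8, 37.4]
tcp_rot: [3.139, -0.001, -0.521]
contact_force: [-0.2, -1.5, 1.0]
opening: -0.001
```

```bash
python3 - <<'E'
from h import *
to(549.1-5.5,143.2-9.5,36,-30)
cv2.imwrite('pics/w6.png',viewer.grab_frame('wrist')[:,:,::-1])
im=viewer.grab_frame('scene'); crop('',im,200,110,120,100,6,'pics/s6.png')
E
```

```text
clock 4.75 pos [516.9  89.8  37.4] rpy [ 1.7985e+02 -5.0000e-02 -2.9870e+01] F [-0.24 -1.51  1.  ] open -0.0
shift mm [  1.3 -51.3   1.3] dist 51.4 rotvec [ 0.0027 -0.0008  0.0023]
```

View pics/w6.png

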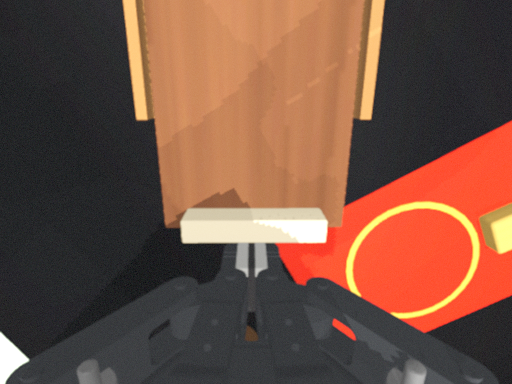

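View pics/s6.png

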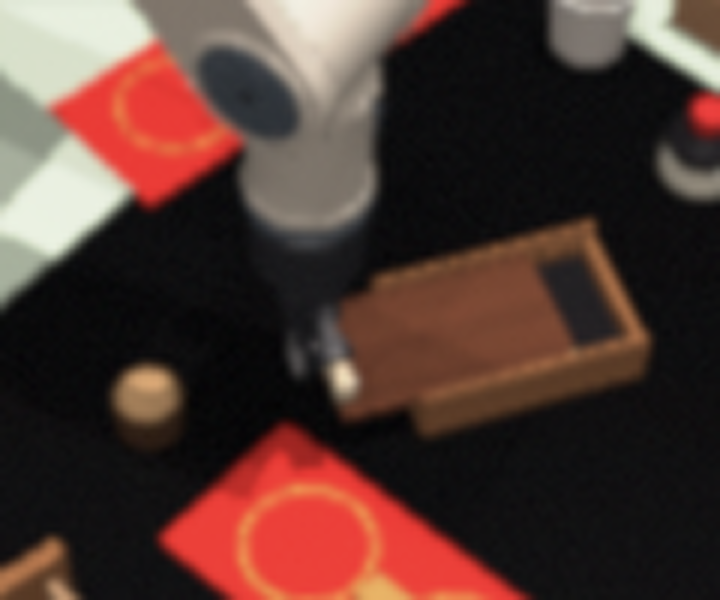

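Request:
send_rows(
  plan=[
    [[0, -0.008, 0], [0, 0, 0], -1],
    [[0, -0.016, 0], [0, 0, 0], -1],
    [[0, -0.024, 0], [0, 0, 0], -1],
    [[0, -0.032, 0], [0, 0, 0], -1],
    [[0, -0.038, 0], [0, 0, 0], -1],
  ],
)

```text
clock: 5.27
eef_pos: [536.5, 124.1, 37.2]
tcp_rot: [3.14, -0.001, -0.521]
contact_force: [-1.0, -1.4, 0.2]
opening: 0.002
```

Request:
send_rows(
  plan=[
    [[0, -0.002, 0], [0, 0, 0], -1],
    [[0, -0.004, 0], [0, 0, 0], -1],
    [[0, -0.006, 0], [0, 0, 0], -1],
    [[0, -0.008, 0], [0, 0, 0], -1],
    [[0, -0.008, 0], [0, 0, 0], -1],
  ],
)

```text
clock: 5.68
eef_pos: [540.8, 131.2, 37.3]
tcp_rot: [3.14, -0.001, -0.521]
contact_force: [-0.7, 0.6, 0.9]
opening: 0.005
```

```bash
python3 - <<'E'
from h import *
to(549.1-5.5,143.2-9.5,36,-30)
cv2.imwrite('pics/w7.png',viewer.grab_frame('wrist')[:,:,::-1])
E
```

```text
clock 5.68 pos [540.8 131.2  37.3] rpy [ 1.7991e+02 -7.0000e-02 -2.9840e+01] F [-0.74  0.61  0.9 ] open 0.0
shift mm [ 1.2 -3.6  1.2] dist 4.0 rotvec [ 0.0016 -0.0012  0.0029]
```

View pics/w7.png

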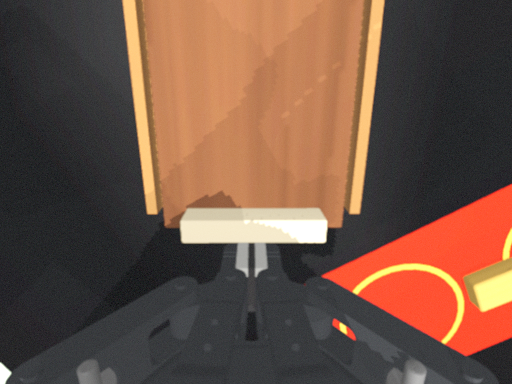

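Request:
send_rows(
  plan=[
    [[0, -0.001, 0], [0, 0, 0], -1],
    [[0, -0.002, 0], [0, 0, 0], -1],
    [[0, -0.003, 0], [0, 0, 0], -1],
    [[0, -0.004, 0], [0, 0, 0], -1],
    [[0, -0.005, 0], [0, 0, 0], -1],
  ],
)

```text
clock: 6.15
eef_pos: [543.3, 135.5, 37.3]
tcp_rot: [3.14, -0.001, -0.521]
contact_force: [-0.9, -0.7, -0.6]
opening: -0.001
```

Request:
send_rows(
  plan=[
    [[0, -0.001, 0], [0, 0, 0], -1],
    [[0, -0.0015, 0], [0, 0, 0], -1],
    [[0, -0.002, 0], [0, 0, 0], -1],
    [[0, -0.0025, 0], [0, 0, 0], -1],
    [[0, -0.003, 0], [0, 0, 0], -1],
  ],
)

```text
clock: 6.57
eef_pos: [544.3, 137.4, 37.2]
tcp_rot: [3.138, -0.001, -0.52]
contact_force: [-2.0, -8.2, 4.1]
opening: 0.0
```

Request:
send_rows(
  plan=[
    [[0, -0.001, 0], [0, 0, 0], -1],
    [[0, -0.002, 0], [0, 0, 0], -1],
    [[0, -0.002, 0], [0, 0, 0], -1],
    [[0, -0.002, 0], [0, 0, 0], -1],
    [[0, -0.002, 0], [0, 0, 0], -1],
  ],
)

```text
clock: 6.98
eef_pos: [544.3, 137.4, 37.2]
tcp_rot: [3.135, -0.0, -0.52]
contact_force: [-3.3, -11.1, 6.0]
opening: 0.002
```

```bash
python3 - <<'E'
from h import *
to(500,60,36,-30)
cv2.imwrite('pics/w8.png',viewer.grab_frame('wrist')[:,:,::-1])
E
```

```text
clock 6.98 pos [544.3 137.4  37.2] rpy [ 1.7963e+02 -2.0000e-02 -2.9780e+01] F [ -3.34 -11.11   5.98] open 0.0
shift mm [-0.  89.1  1.8] dist 89.2 rotvec [ 0.0064 -0.0003  0.0039]
```

View pics/w8.png

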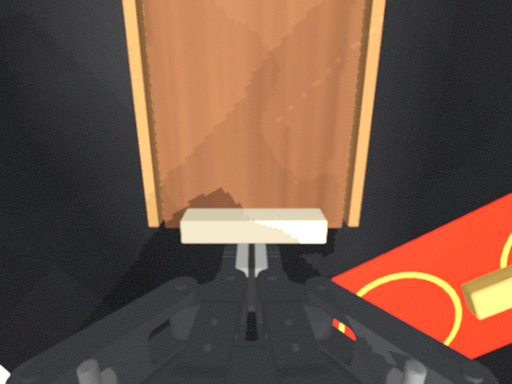

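Request:
send_rows(
  plan=[
    [[0, 0.015, 0], [0, 0, 0], -1],
    [[0, 0.04, 0], [0, 0, 0], -1],
    [[0, 0.05, -0.03], [0, 0, 0], -1],
    [[0, 0.055, -0.07], [0, 0, 0], -1],
    [[0, 0.06, -0.11], [0, 0, 0], -1],
  ],
)

```text
clock: 7.45
eef_pos: [513.1, 84.8, 147.9]
tcp_rot: [3.134, 0.002, -0.521]
contact_force: [0.7, 0.3, 0.0]
opening: -0.001
```

```bash
python3 - <<'E'
from h import *
to(438,-220,150,-100.5)
im=viewer.grab_frame('scene'); crop('',im,200,110,120,100,6,'pics/s9.png')
E
```

```text
clock 7.45 pos [513.1  84.8 147.9] rpy [ 1.7956e+02  1.1000e-01 -2.9830e+01] F [0.66 0.26 0.03] open -0.0
shift mm [8.640e+01 3.018e+02 1.000e-01] dist 313.9 rotvec [ 0.0078 -0.0031  1.2335]
```

View pics/s9.png

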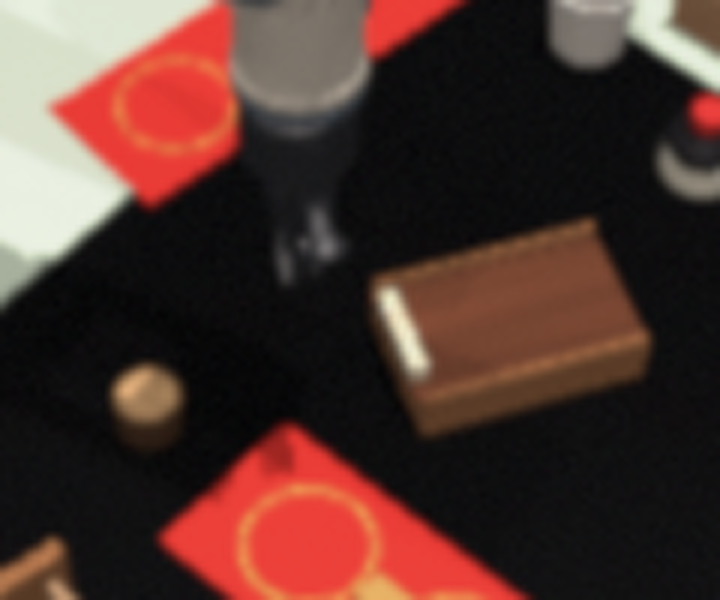

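Lid shut. Now to the drawer.

Request:
send_rows(
  plan=[
    [[0.009, 0.031, 0], [0, 0, 0.12], -1],
    [[0.018, 0.062, 0], [0, 0, 0.24], -1],
    [[0.027, 0.093, 0], [0, 0, 0.36], -1],
    [[0.036, 0.124, 0], [0, 0, 0.48], -1],
    [[0.045, 0.155, 0], [0, 0, 0.6], -1],
  ],
)

```text
clock: 7.92
eef_pos: [478.6, -73.1, 156.6]
tcp_rot: [-3.138, -0.007, -1.126]
contact_force: [1.0, -0.5, 0.4]
opening: 0.001
```

```bash
python3 - <<'E'
from h import *
to(438,-220,150,-100.5)
E
```

```text
clock 7.92 pos [478.6 -73.1 156.6] rpy [-179.77   -0.37  -64.51] F [ 1.01 -0.51  0.38] open 0.0
shift mm [115.   99.9   6.9] dist 152.5 rotvec [-0.006  -0.005   0.6281]
```

Request:
send_rows(
  plan=[
    [[0.023, 0.02, 0.001], [0, 0, 0.12], -1],
    [[0.046, 0.04, 0.003], [0, 0, 0.24], -1],
    [[0.069, 0.06, 0.005], [0, 0, 0.36], -1],
    [[0.092, 0.08, 0.007], [0, 0, 0.48], -1],
    [[0.115, 0.1, 0.007], [0, 0, 0.6], -1],
  ],
)

```text
clock: 8.33
eef_pos: [436.8, -221.4, 149.6]
tcp_rot: [-3.134, -0.003, -1.732]
contact_force: [-0.0, -0.2, -0.5]
opening: 0.001
```

```bash
python3 - <<'E'
from h import *
to(438,-220,60,-100.5)
for n in ('wrist','top'): cv2.imwrite(f'pics/{n}10.png',viewer.grab_frame(n)[:,:,::-1])
im=cv2.imread('pics/top10.png')[:,:,::-1]; crop('',im,130,115,260,130,3,'pics/t10z.png')
to(438,-220,60,-100.5)
print(proj('wrist',[[505,-144,88],[475,-315,88],[608.5,-158,100],[573.3,-339,100]]))
E
```

```text
clock 8.33 pos [ 436.8 -221.4  149.6] rpy [-1.7956e+02 -1.6000e-01 -9.9240e+01] F [-0.   -0.18 -0.45] open 0.0
shift mm [-1.8 -0.3 89.6] dist 89.7 rotvec [-0.0076 -0.0028  0.0221]
clock 8.43 pos [ 436.8 -223.4  149.9] rpy [-179.53   -0.23  -99.34] F [-0.08  0.72 -0.09] open 0.0
shift mm [-3.9  0.1 89.9] dist 90.0 rotvec [-0.0082 -0.0039  0.0203]
[[126.70809681 133.40193535]
 [369.11363575 136.06053108]
 [ 92.03521196 -46.6546163 ]
 [409.68559025 -35.20019379]]
```

View pics/wrist10.png

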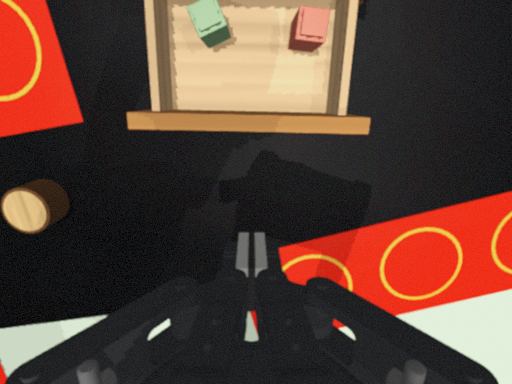

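View pics/t10z.png

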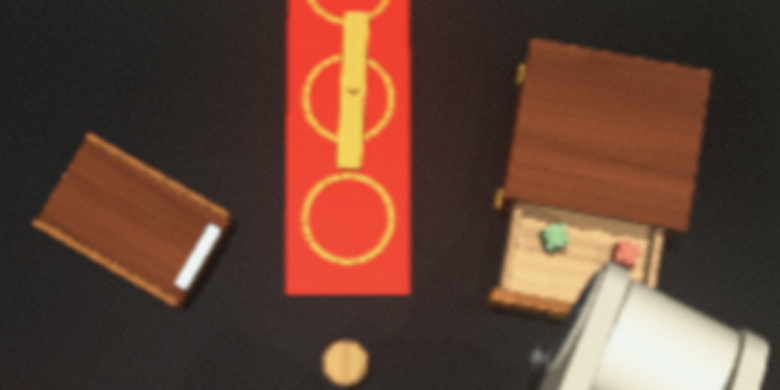

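Request:
send_rows(
  plan=[
    [[0, 0, 0.02], [0, 0, 0.01], -1],
    [[0, 0, 0.04], [-0.004, 0, 0.01], -1],
    [[0, 0, 0.06], [-0.008, -0.004, 0.01], -1],
    [[0, 0, 0.08], [-0.008, -0.004, 0.01], -1],
    [[0, 0, 0.088], [-0.008, -0.004, 0.01], -1],
  ],
)

```text
clock: 8.85
eef_pos: [436.2, -222.9, 59.9]
tcp_rot: [3.14, 0.001, -1.743]
contact_force: [-0.7, 0.8, 0.1]
opening: -0.001
```

```bash
python3 - <<'E'
from h import *
to(490,-230,60,-100)
for n in ('wrist','scene'): cv2.imwrite(f'pics/{n}11.png',viewer.grab_frame(n)[:,:,::-1])
im=cv2.imread('pics/scene11.png')[:,:,::-1]; crop('',im,140,170,130,120,5,'pics/s11.png')
E
```

```text
clock 8.85 pos [ 436.2 -222.9   59.9] rpy [ 1.7988e+02  6.0000e-02 -9.9850e+01] F [-0.73  0.78  0.06] open -0.0
shift mm [ -2.2 -54.3  -0.2] dist 54.3 rotvec [0.002  0.0011 0.0026]
```

View pics/wrist11.png

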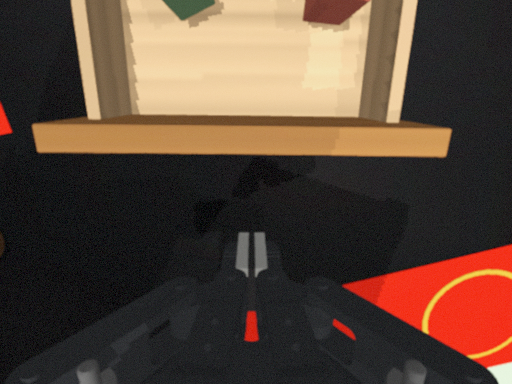

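View pics/s11.png

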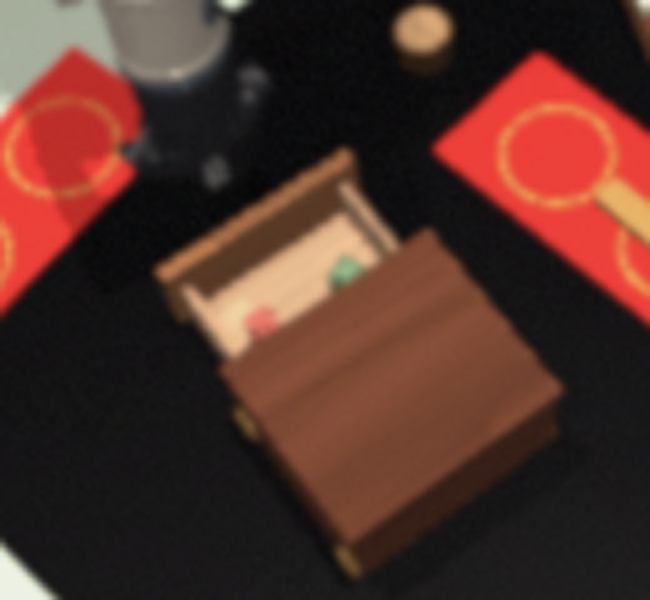

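Request:
send_rows(
  plan=[
    [[0, -0.008, 0.003], [0, 0, 0], -1],
    [[0, -0.016, 0.005], [0, 0, 0], -1],
    [[0, -0.024, 0.005], [0, 0, 0], -1],
    [[0, -0.029, 0.005], [0, 0, 0], -1],
    [[0, -0.033, 0.005], [0, 0, 0], -1],
  ],
)

```text
clock: 9.37
eef_pos: [470.5, -229.0, 56.3]
tcp_rot: [3.141, 0.001, -1.742]
contact_force: [-0.6, -0.4, 0.7]
opening: 0.002
```

Request:
send_rows(
  plan=[
    [[0, -0.002, 0], [0, 0, 0], -1],
    [[0, -0.004, 0], [0, 0, 0], -1],
    [[0, -0.006, 0], [0, 0, 0], -1],
    [[0, -0.008, 0], [0, 0, 0], -1],
    [[0, -0.01, 0], [0, 0, 0], -1],
  ],
)

```text
clock: 9.78
eef_pos: [480.3, -230.7, 56.3]
tcp_rot: [3.141, 0.001, -1.743]
contact_force: [-2.7, 0.5, 0.8]
opening: -0.004
```

```bash
python3 - <<'E'
from h import *
to(490,-230,55,-100)
for n in ('wrist',): cv2.imwrite(f'pics/{n}12.png',viewer.grab_frame(n)[:,:,::-1])
E
```

```text
clock 9.78 pos [ 480.3 -230.7   56.3] rpy [ 1.7994e+02  4.0000e-02 -9.9840e+01] F [-2.74  0.47  0.82] open -0.0
shift mm [-2.4 -9.5  1.3] dist 9.9 rotvec [0.001  0.0007 0.0027]
```

View pics/wrist12.png

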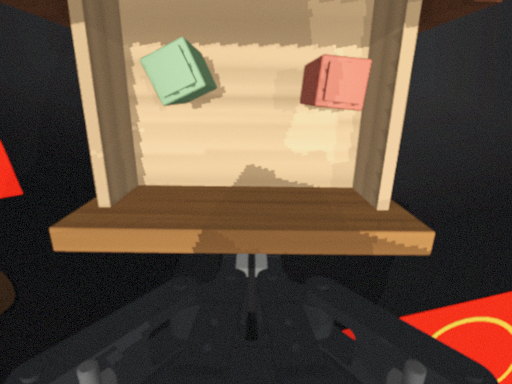

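Request:
send_rows(
  plan=[
    [[0, -0.003, 0], [0, 0, 0], -1],
    [[0, -0.006, 0], [0, 0, 0], -1],
    [[0, -0.009, 0], [0, 0, 0], -1],
    [[0, -0.012, 0], [0, 0, 0], -1],
    [[0, -0.015, 0], [0, 0, 0], -1],
  ],
)

```text
clock: 10.25
eef_pos: [495.5, -233.4, 56.2]
tcp_rot: [3.14, 0.001, -1.743]
contact_force: [-1.0, -0.5, -0.0]
opening: 0.003
```

Request:
send_rows(
  plan=[
    [[0, -0.003, 0], [0, 0, 0], -1],
    [[0, -0.006, 0], [0, 0, 0], -1],
    [[0, -0.009, 0], [0, 0, 0], -1],
    [[0, -0.012, 0], [0, 0, 0], -1],
    [[0, -0.015, 0], [0, 0, 0], -1],
  ],
)

```text
clock: 10.67
eef_pos: [510.6, -236.1, 56.2]
tcp_rot: [3.14, 0.001, -1.743]
contact_force: [-2.2, -1.3, 0.3]
opening: -0.0
```

```bash
python3 - <<'E'
from h import *
to(578,-246,55,-100)
for n in ('wrist',): cv2.imwrite(f'pics/{n}13.png',viewer.grab_frame(n)[:,:,::-1])
E
```

```text
clock 10.67 pos [ 510.6 -236.1   56.2] rpy [ 1.7993e+02  3.0000e-02 -9.9840e+01] F [-2.2  -1.33  0.33] open -0.0
shift mm [ -1.8 -68.1   1.1] dist 68.2 rotvec [0.0012 0.0005 0.0028]
```

View pics/wrist13.png

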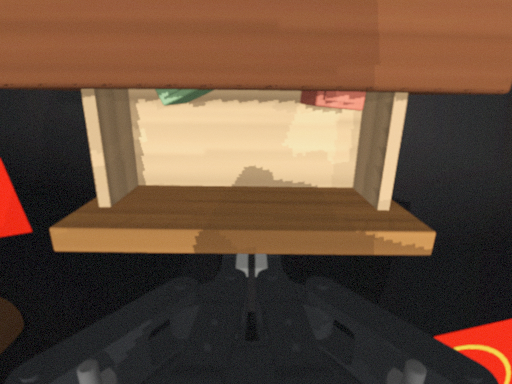

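Request:
send_rows(
  plan=[
    [[0, -0.003, 0], [0, 0, 0], -1],
    [[0, -0.006, 0], [0, 0, 0], -1],
    [[0, -0.009, 0], [0, 0, 0], -1],
    [[0, -0.012, 0], [0, 0, 0], -1],
    [[0, -0.015, 0], [0, 0, 0], -1],
  ],
)

```text
clock: 11.13
eef_pos: [526.4, -238.9, 56.3]
tcp_rot: [3.141, 0.0, -1.743]
contact_force: [-2.3, 0.0, -0.2]
opening: -0.003
```

Request:
send_rows(
  plan=[
    [[0, -0.003, 0], [0, 0, 0], -1],
    [[0, -0.006, 0], [0, 0, 0], -1],
    [[0, -0.009, 0], [0, 0, 0], -1],
    [[0, -0.012, 0], [0, 0, 0], -1],
    [[0, -0.015, 0], [0, 0, 0], -1],
  ],
)

```text
clock: 11.55
eef_pos: [541.5, -241.5, 56.3]
tcp_rot: [3.141, 0.0, -1.743]
contact_force: [-1.6, -1.5, -0.0]
opening: -0.002
```

```bash
python3 - <<'E'
from h import *
to(578,-246,55,-100)
for n in ('wrist','scene'): cv2.imwrite(f'pics/{n}14.png',viewer.grab_frame(n)[:,:,::-1])
im=cv2.imread('pics/scene14.png')[:,:,::-1]; crop('',im,140,170,130,120,5,'pics/s14.png')
E
```

```text
clock 11.55 pos [ 541.5 -241.5   56.3] rpy [ 1.7999e+02  2.0000e-02 -9.9840e+01] F [-1.63 -1.47 -0.  ] open -0.0
shift mm [ -1.8 -36.7   1.3] dist 36.8 rotvec [0.0002 0.0004 0.0028]
```

View pics/wrist14.png

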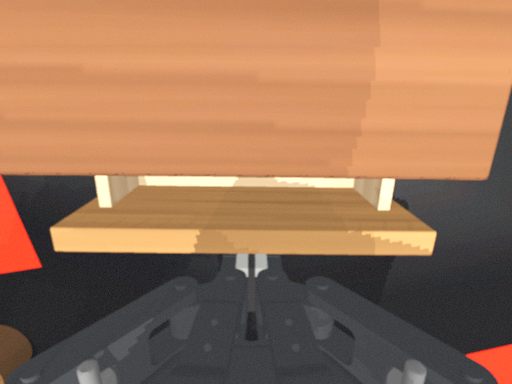

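View pics/s14.png

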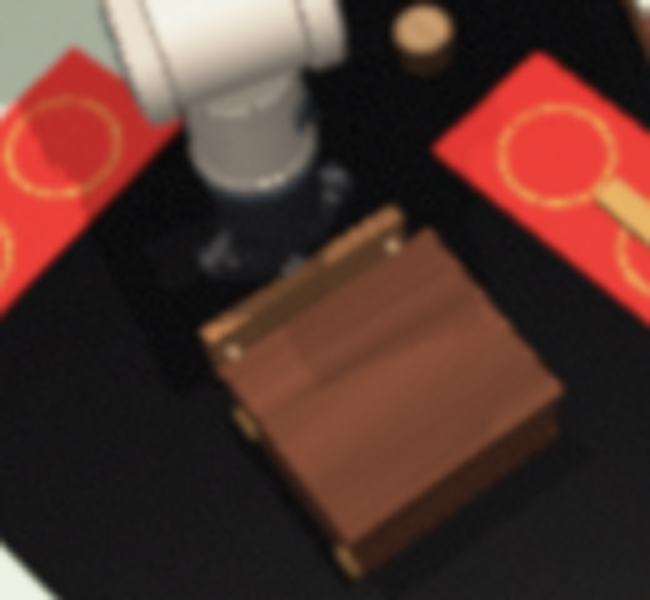

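Request:
send_rows(
  plan=[
    [[0, -0.003, 0], [0, 0, 0], -1],
    [[0, -0.006, 0], [0, 0, 0], -1],
    [[0, -0.009, 0], [0, 0, 0], -1],
    [[0, -0.012, 0], [0, 0, 0], -1],
    [[0, -0.015, 0], [0, 0, 0], -1],
  ],
)

```text
clock: 12.07
eef_pos: [557.0, -244.2, 56.4]
tcp_rot: [-3.141, 0.0, -1.743]
contact_force: [-1.9, -0.7, -1.2]
opening: 0.002
```

Request:
send_rows(
  plan=[
    [[0, -0.002, 0], [0, 0, 0], -1],
    [[0, -0.0035, 0], [0, 0, 0], -1],
    [[0, -0.005, 0], [0, 0, 0], -1],
    [[0, -0.0065, 0], [0, 0, 0], -1],
    [[0, -0.008, 0], [0, 0, 0], -1],
  ],
)

```text
clock: 12.48
eef_pos: [565.0, -245.6, 56.4]
tcp_rot: [-3.141, 0.0, -1.743]
contact_force: [-1.7, -0.9, -0.5]
opening: 0.0
```

```bash
python3 - <<'E'
from h import *
to(578,-246,55,-100)
for n in ('wrist',): cv2.imwrite(f'pics/{n}15.png',viewer.grab_frame(n)[:,:,::-1])
E
```

```text
clock 12.48 pos [ 565.  -245.6   56.4] rpy [-1.7997e+02  2.0000e-02 -9.9840e+01] F [-1.71 -0.91 -0.52] open 0.0
shift mm [ -1.8 -12.9   1.4] dist 13.1 rotvec [-0.0006  0.0004  0.0028]
```

View pics/wrist15.png

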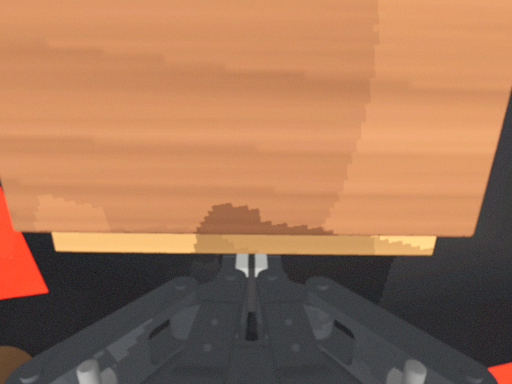

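Request:
send_rows(
  plan=[
    [[0, -0.001, 0], [0, 0, 0], -1],
    [[0, -0.002, 0], [0, 0, 0], -1],
    [[0, -0.003, 0], [0, 0, 0], -1],
    [[0, -0.004, 0], [0, 0, 0], -1],
    [[0, -0.005, 0], [0, 0, 0], -1],
  ],
)

```text
clock: 12.95
eef_pos: [567.9, -246.0, 56.4]
tcp_rot: [3.138, 0.001, -1.742]
contact_force: [-14.4, 0.8, 11.6]
opening: -0.004
```

Request:
send_rows(
  plan=[
    [[0, -0.001, 0], [0, 0, 0], -1],
    [[0, -0.002, 0], [0, 0, 0], -1],
    [[0, -0.003, 0], [0, 0, 0], -1],
    [[0, -0.004, 0], [0, 0, 0], -1],
    [[0, -0.004, 0], [0, 0, 0], -1],
  ],
)

```text
clock: 13.37
eef_pos: [567.7, -245.9, 56.2]
tcp_rot: [3.129, 0.002, -1.742]
contact_force: [-18.0, 0.5, 14.6]
opening: 0.006
```

```bash
python3 - <<'E'
from h import *
to(550,-243,56,-100)
for n in ('wrist','scene'): cv2.imwrite(f'pics/{n}16.png',viewer.grab_frame(n)[:,:,::-1])
im=cv2.imread('pics/scene16.png')[:,:,::-1]; crop('',im,140,170,130,120,5,'pics/s16.png')
E
```

```text
clock 13.37 pos [ 567.7 -245.9   56.2] rpy [ 1.7929e+02  9.0000e-02 -9.9810e+01] F [-17.96   0.52  14.56] open 0.01
shift mm [ 0.1 17.9  0.5] dist 17.9 rotvec [0.0124 0.0015 0.0033]
```

View pics/wrist16.png

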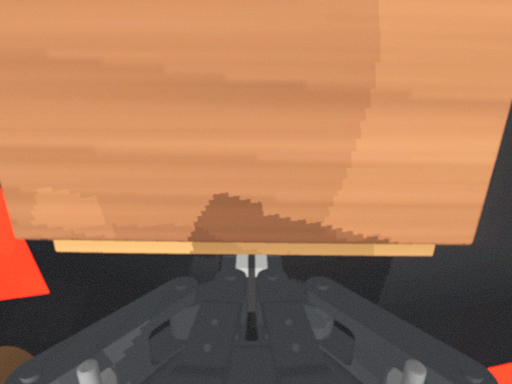

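View pics/s16.png

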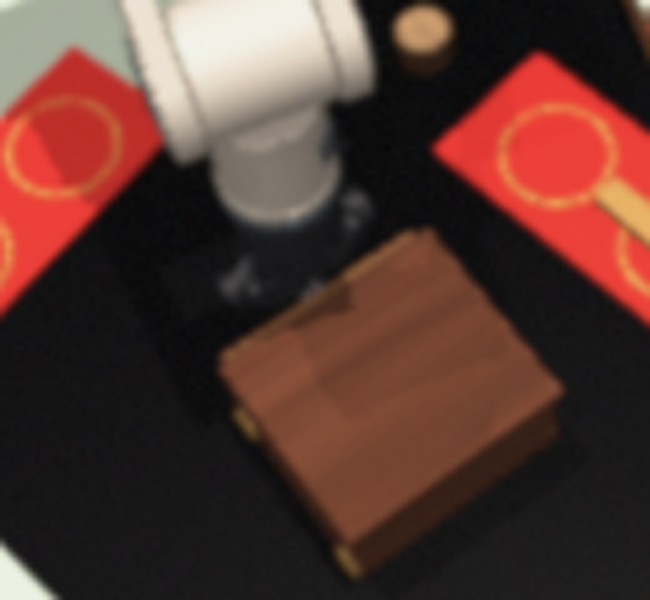

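Request:
send_rows(
  plan=[
    [[0, 0.005, 0], [0, 0, 0], -1],
    [[0, 0.02, 0], [0, 0, 0], -1],
    [[0, 0.05, 0], [0, 0, 0], -1],
    [[0, 0.09, 0], [0, 0, 0], -1],
    [[0, 0.13, -0.01], [0, 0, 0], -1],
  ],
)

```text
clock: 13.88
eef_pos: [438.4, -223.1, 66.8]
tcp_rot: [3.129, 0.002, -1.742]
contact_force: [-1.5, 0.0, 0.9]
opening: 0.004
```

Request:
send_rows(
  plan=[
    [[0, 0.01, -0.03], [0, 0, 0], -1],
    [[0, 0.03, -0.06], [0, 0, 0], -1],
    [[0, 0.05, -0.09], [0, 0, 0], -1],
    [[0, 0.07, -0.12], [0, 0, 0], -1],
    [[0, 0.07, -0.14], [0, 0, 0], -1],
  ],
)

```text
clock: 14.3
eef_pos: [369.0, -211.2, 210.0]
tcp_rot: [3.13, 0.002, -1.742]
contact_force: [1.4, -0.6, -0.1]
opening: -0.001
```

```bash
python3 - <<'E'
from h import *
to(550,-243,56,-100)
for n in ('wrist','scene','top'): cv2.imwrite(f'pics/{n}17.png',viewer.grab_frame(n)[:,:,::-1])
im=cv2.imread('pics/scene17.png')[:,:,::-1]; crop('',im,140,110,200,150,4,'pics/s17.png')
im=cv2.imread('pics/top17.png')[:,:,::-1]; crop('',im,60,80,400,230,2,'pics/t17.png')
E
```

```text
clock 14.3 pos [ 369.  -211.2  210. ] rpy [ 1.7935e+02  9.0000e-02 -9.9810e+01] F [ 1.38 -0.55 -0.12] open -0.0
shift mm [   0.7 -185.5  151.9] dist 239.8 rotvec [0.0113 0.0015 0.0032]
```

View pics/s17.png

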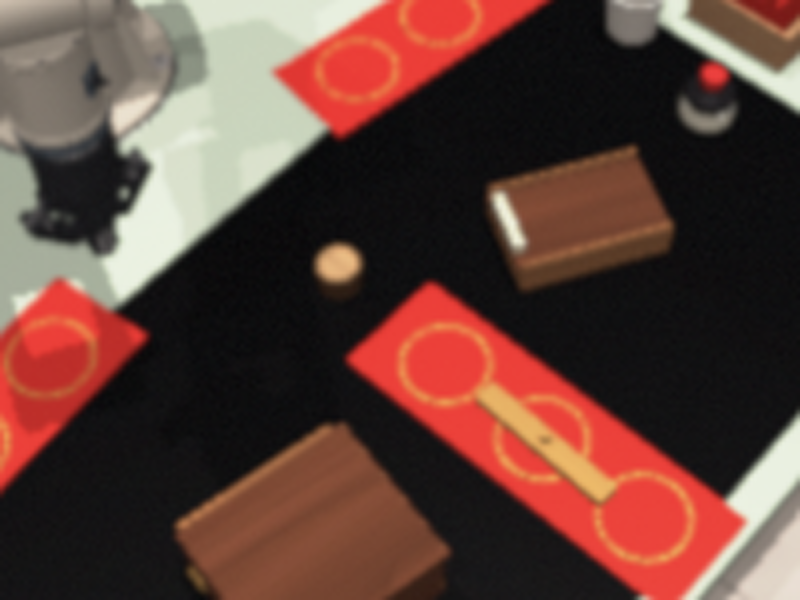

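View pics/t17.png

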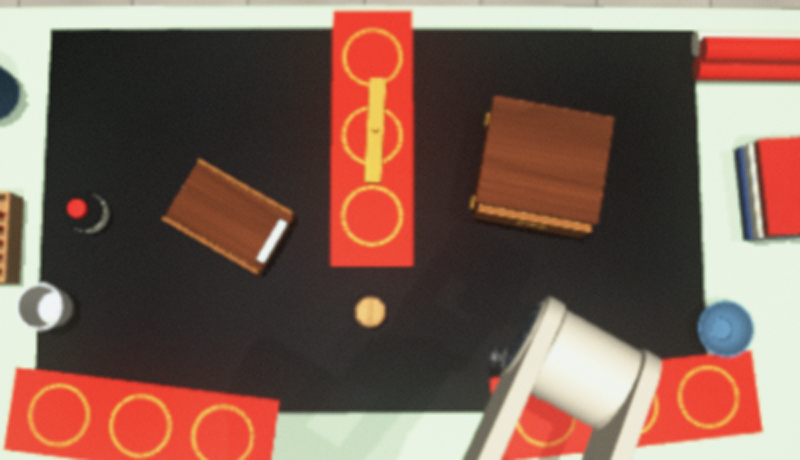

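View pics/wrist17.png

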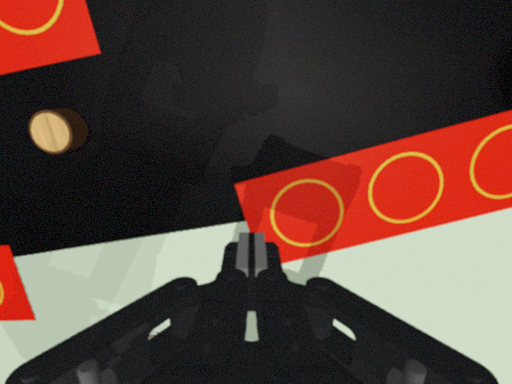

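```bash
python3 - <<'E'
from h import *
np.set_printoptions(precision=1,suppress=True)
im=cv2.imread('pics/top17.png')[:,:,::-1]; crop('',im,290,120,90,90,7,'pics/t17c.png'); crop('',im,135,150,80,75,8,'pics/t17l.png')
# predicted home edges: chest front from top z=100 
nR=np.array([573.3,-339.]);nL=np.array([608.5,-158.]);p=np.array([.984,-.178])
for dd in (0,6,12,18):
    q=[np.r_[nL-p*dd,88],np.r_[nR-p*dd,88]]; print(dd,((proj('top',q)-[290,120]+.5)*7-.5))
E
```

```text
0 [[ 53.6 428.5]
 [475.6 510.4]]
6 [[ 51.2 442.2]
 [473.5 524.1]]
12 [[ 48.9 455.8]
 [471.4 537.8]]
18 [[ 46.5 469.5]
 [469.2 551.5]]
```

View pics/t17c.png

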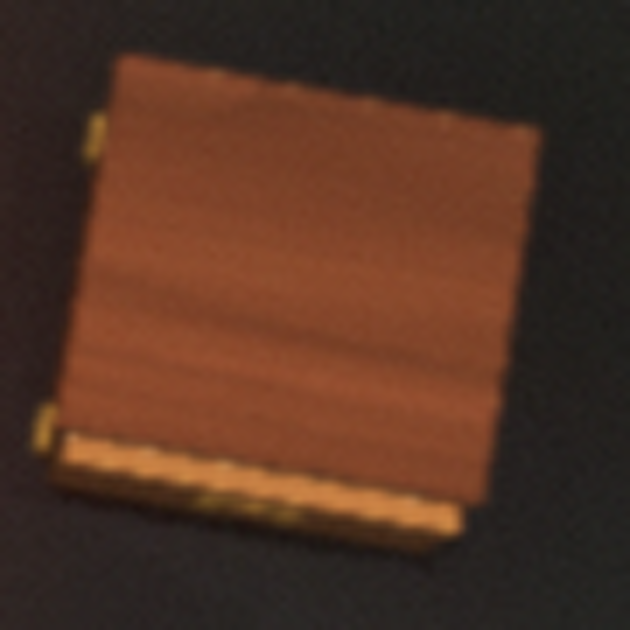

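View pics/t17l.png

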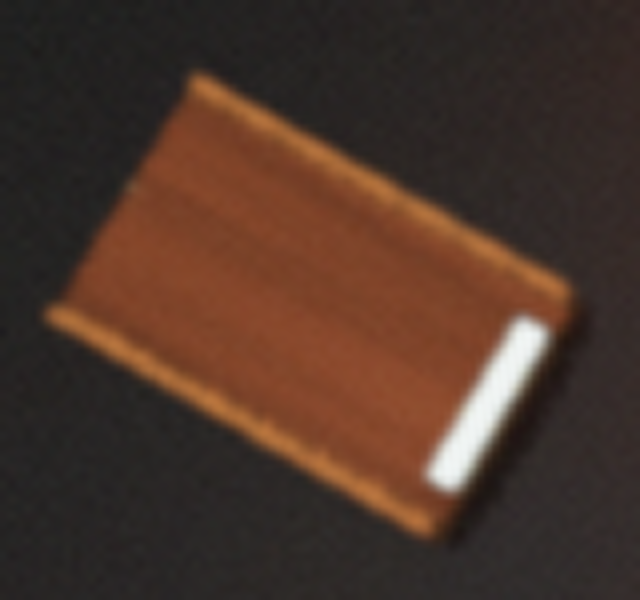

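```bash
python3 -c "
from rig import job,status
print(status.sense()['qvel'].round(3), job.sign_off())"
```

```text
the job is handed in; nothing more can be done
[ 0.004  0.05   0.028 -0.001 -0.018 -0.   ] None
```

The lid of the ink-slab case is pushed shut and then the drawer of the seal chest is pushed home. I handed the job in at about 14.5 s with the gripper clear of everything.

- **Lid:** It ran to its stop at about 12 N. In the last pictures the lid lies level with the rails at both ends and the bar is at the end wall.
- **Drawer:** I pushed it at about 36 mm/s, slowing to 12 mm/s at the end, until it stopped at about 18 N. The last top view puts the board's outer face about 12 mm in front of the chest, which is one board thickness, so it is home.
- **Seal stones:** Both stood upright when the drawer was 30 mm from its starting place, the last time they showed. Once the chest hid them I could not check them, though no jolt was felt before the soft contact at the stop.
- **Other things:** The log, paperweight, cup, bottle and dish all look unmoved in the last top view.

**What disagreed:** My first try at the lid passed over the bar without touching it. The pictures put the shut fingertips about 10 mm behind the tool point, not 22 mm ahead of it as the text says. I backed off, came 29 mm lower, and the push worked.

At both stops the wrist force also had an upward part, 6 N at the lid and 15 N at the drawer. I took this for the arm giving under load, but did not look into it further.

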